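# Press the worn bush out of an axlebox

## Robot

A 6-joint arm with a two-finger parallel gripper is mounted at the origin on the work surface. World frame = base frame: x ahead of the robot, y to its left, z up, the work surface at z = 0. Lengths are in m, angles in rad, forces in N, time in s.
With the tool pointing down it reaches from about 0.35 to 0.775 m from the base axis. Payload 5.5 kg.
Tool frame: the origin (TCP) lies on the centre line of the jaws, within the pads' length; the fingertips stand 25 mm ahead of it and the grasp point (between the pads) lies 6 mm ahead of it (bot.tip_reach is the distance from the TCP to the fingertips, in m); z points along the fingers, x is the direction in which the jaws open and shut, and the axes are right-handed (so a half turn about z gives the same grasp; the last joint's range is limited). The gripper opens to 85 mm and grips with 20 to 120 N. Pads are 22 mm wide; open, the fingers measure 114 mm over their backs; the gripper's body (76 mm by 85 mm) begins 54 mm behind the grasp point. The pads swing forward as they close: fully open they stand 13 mm farther back than shut.
Start: joints at [1.129, 0.313, 0.046, 1.304, 0, 1.431], TCP at [0.171, 0.549, 0.256] pointing down, gripper open.
Joint ranges: [-2.76, 2.76], [-0.86, 1.69], [-1.03, 1.26], [-2.2, 2.34], [-1.47, 1.5], [-3.14, 3.14]. Speed limits (rad/s): [2.57, 2.57, 3.14, 3.14, 3.14, 3.14].

## Interface

Orientations are given as a unit quaternion [w, x, y, z].
In Python, from plant import bot gives the robot as it stands.
- The arm moves only by the tool step_arm, never from a script. Its argument "motion" is a list of rows, each a list of 2 entries, a list of its own where there are three numbers: the shift along the tool's x, y, z in m, then the turn about the tool's z in degrees. In form: [[[tx, ty, tz], spin], ...]. A call has 1 to 12 rows; each row is the pose to reach, as a shift and turn from the pose measured when the call began, along the tool's axes at that moment; what a row does not reach only later rows make up. A row lasts 1/10 s, in which the tool goes at most 50 mm and 8.59 degrees, less where a joint would pass 70% of its speed; a pose out of reach is approached as far as the arm can. A call with a gripper value outside its range is refused whole. "gripper" is the opening, from 0 (shut) to 1 (fully open), set as the call begins (left out, the last holds). The fingers move at their own pace and stop on an object; the grip force is fixed at half the most. Time passes only in rows, so rows that repeat a pose let the fingers close. It gives the time, the measured TCP pose, the force and the opening at its end, in the units of the state.
- bot.observe(): the state, without advancing time (a new reading comes with each control period).
- bot.capture(name): name is "scene" or "top" or "wrist"; returns the picture (480x640x3 uint8, blue, green, red); there is no depth.
- bot.calibration(name): a dict with "camera_matrix" (3x3 intrinsics, pixels), "eye" and "orientation" of the camera in the world; the wrist camera has in their place "hand_eye" (4x4, takes a point from camera to tool coordinates, whose origin is the TCP and whose axes are the tool frame's). Camera axes: x right, y down, z forward; pixel columns grow to the right and rows downward; lengths in m; the calibration is good to about 2 mm. The wrist camera is an equidistant fisheye: a pixel r from the principal point sees the ray r / f radians off the axis. A picture is of the moment at which its call begins: read the wrist's pose just before it. calibration takes no time and is no camera call.
- bot.job_done(): hands the job in, once; it reports no verdict.
The state is a dict: "clock": time; "joint_pos": joint angles; "qd": joint speeds; "tau": joint torques, N m; "eef_pos": TCP position; "tcp_rot": TCP orientation; "ft_force": force on the tool from outside, world axes, zero at the start; "torque": the same for the moment, N m; "gripper_width": finger opening in m.
Only numpy, scipy, OpenCV 4.12 (cv2) and the standard library are available. Lean on these libraries where they do the work, as an engineer would, in place of code of your own. Each camera call takes 0.05 s, during which the arm holds its last target.

## Task

The worn bush has to come out of the axlebox that sits in the press-out fixture. Swing the clamp crank's folding grip fully up, wind the crank clockwise until the clamp foot bears firmly on the axlebox, and fold the grip down flat again. Then push the ejector rod fully home so that the bush drops into the catch tray, and draw the rod all the way back; leave the axlebox clamped and everything else on the bench where it is.

Things in the scene. Friction and masses are not known exactly. Their poses are not given: they have to be found in the camera images.
- fixture: Press-out fixture bolted to the bench, grey painted iron. Origin on the bench under the middle of the axlebox; z up; y is the ejector rod's axis, pointing from the rod's press knob to the catch tray. The axlebox's seat is 30 mm up, between low fences, with two cheeks behind its tray-side face. The fixture's place varies, and its yaw within 0.3 rad of the world's axes.
- clamp: Clamp screw with its round foot of 40 mm, at the middle of the fixture; origin at the centre of the foot's underside. It sinks 8 mm for each turn of the crank and touches the axlebox's top when the origin is 106 mm above the bench. Screw and crank sink together and stay where they are left.
- crank (a joint): Crank on the clamp screw, turning about the vertical axis through point crank_axis; in rad, growing clockwise as seen from above, which lowers the foot. Starts between 0 and 3.1; the foot touches at about 9.8, the clamp is firm from about 10.0 and the screw is hard tight at 10.2. Stiff (0.25 N m, some 5 N at the grip); stays where it is left.
- crank_axis (a point): Point on the crank's axis, at the height of the grip's folding pivot (204 to 208 mm above the bench at the start, sinking with the screw). Its x axis points along the crank arm (62 mm long, 14 mm wide, top face 12 mm under this point) to the folding pivot, 55 mm away.
- handle (a joint): Folding of the grip about its pivot on the crank's end, in rad: 0 folded flat over the crank arm, pointing back across the hub, 1.57 standing straight up (both hard stops). It stays where it is left (about 0.06 N m of friction).
- handle_pivot (a point): The grip's folding pivot, 55 mm from the crank axis on the crank arm; the pivot's axis is this frame's y, level and square to the arm. The grip runs from here along this frame's -x.
- handle_end (a point): Point on the grip's centre line, 80 mm from the pivot, 20 mm from its free end. The grip is a black round sleeve, 20 mm in diameter, from 16 to 100 mm from the pivot, spinning freely about its own axis. Folded, this point lies 25 mm beyond the crank axis, past the 26 mm hub, with 28 to 32 mm free under the sleeve at the start; standing up, it is 80 mm over the pivot.
- rod (a joint): Ejector rod's travel in m, 0 drawn right back (start 0 to 0.010), growing as it is pushed towards the tray; 0.085 fully home (collar against the guide block). It slides with about 4 N of friction and stays where it is left; with the bush some 8 N.
- rod_knob (a point): Middle of the rod's press knob: a black cylinder, 40 mm in diameter, 30 mm long, axis along the fixture's y, 68 mm above the bench, 229 mm from the fixture's origin on its -y side when drawn back. Free all round; push its flat outer end. Ahead of it a steel collar (26 mm in diameter, 24 mm long), then the 18 mm rod with a 36 mm head that passes through the axlebox's bore.
- axlebox: Plain light-metal axlebox casting, loose in the fixture under the clamp foot: 92 mm wide (x), 60 mm long (y, along the bore), 76 mm high, with a through bore of 46 mm, its axis 38 mm up. Origin at the centre of its underside. Its tray-side face is backed by two abutment cheeks.
- bush_center (a point): Middle of the worn bronze bush: sleeve 44 mm in diameter and 60 mm long, with a 56 mm flange 6 mm thick at its +y end. It starts seated in the axlebox's bore, the flange on the tray side; this point's y axis is the bush's axis.
- bush: The worn bush itself (see point bush_center; this origin lies 3 mm from that point).
- tray (a point): Middle of the floor of the catch tray fixed to the fixture at the rod's far end: 134 mm (x) by 136 mm (y), walls 30 mm high.
- new_bush: New bush of the same shape, standing on its flange on the bench beside the fixture, on its +x side; origin at the centre of its underside; to be left alone.
- wheelset: Wagon wheelset standing on end, 84 mm across, 172 mm high, to be left alone; origin at the centre of its underside.
- oil: Oil bottle 48 mm across, 130 mm high, beside the fixture, to be left alone; origin at the centre of its underside.
- jar: Screw jar 66 mm across, 75 mm high, to be left alone; origin at the centre of its underside.
- hammer: Hammer 260 mm long lying on the bench, to be left alone; origin under its middle.
- screwdriver: Screwdriver 200 mm long lying on the bench, to be left alone; origin under its middle.
- bridge (a point): Middle of the top of the clamp bridge, 164 mm above the bench: a bar 190 mm along the fixture's x, 36 mm along y and 22 mm thick over the axlebox, on two 18 mm columns 72 mm either side, with nuts reaching 174 mm. The clamp screw passes down through its middle.
- guide (a point): Middle of the rod's guide block, on the rod's axis, 68 mm up: 56 mm wide, 33 mm along the rod, its top 90 mm above the bench.
There are look-alikes about, which are no part of the job. What is shaped like the axlebox but black or purple is not meant.

How it is judged:
On the way, in this order (a step that is already met when the one before it is completed fails the run):
1. the crank's grip is swung up (value of joint handle above 1.3 rad), for 0.2 s.
2. the clamp foot bears on the axlebox with at least 10 N, the bush still in its bore (contact force between clamp and axlebox above 10 N and distance between bush and tray above 0.1 m), for 0.2 s.
3. the grip is folded flat again, the axlebox still clamped (value of joint handle below 0.2 rad and contact force between clamp and axlebox above 10 N), for 0.2 s.
4. the rod is pushed home (value of joint rod above 0.08 m and contact force between clamp and axlebox above 10 N), for 0.1 s.
At the end, for the whole second after the job is handed in: The worn bush lies at rest in the catch tray, the rod is drawn back to within 12 mm of its back stop, the grip is folded to within 0.2 rad of flat, and the clamp foot still presses on the axlebox with at least 10 N (all of step 3 and value of joint rod below 0.012 m and x of bush_center in the frame of tray between -0.065 and 0.065 m and y of bush_center in the frame of tray between -0.066 and 0.068 m and height (world z) of bush_center below 0.056 m and linear speed of bush below 0.02 m/s); the robot touches nothing.
It fails at once if a bystander is moved more than 30 mm (distance of any of new_bush, wheelset, oil, jar, hammer, screwdriver from where it was at the start of the episode above 0.03 m).
It also fails if it takes over 70 s, if anything falls off the work surface, if the arm or the gripper's body presses on something with over 40 N, if the wrist force passes 120 N, or if a joint passes its speed limit or range.

## Working session

There is one attempt and no reset: what is moved stays moved. The work goes in short steps, Python scripts to look and compute and a tool call to move; the robot and the scene stay as the last step left them, time stands still between calls to the robot, and variables do not carry over. Pictures are saved under pics/ and viewed, and the job is handed in when it is done.

Besides the shell and the picture viewer there is one more tool, called by a JSON object that holds its "name" and its "arguments". step_arm: Moves the arm, as the interface text tells. Its arguments: {"type":"object","properties":{"motion":{"type":"array"},"gripper":{"type":"number"}},"required":["motion"]}

```bash
ls; mkdir -p pics; python3 - <<'E'
from plant import bot
import cv2,numpy as np
print(bot.observe())
for n in("scene","top","wrist"):
    cv2.imwrite(f"pics/{n}0.png",bot.capture(n)); print(n,bot.calibration(n))
E
```

```text
pics
{'clock': 0.0, 'joint_pos': array([ 1.12939555e+00,  3.14021005e-01,  4.49800125e-02,  1.30359681e+00,
       -9.62087958e-06,  1.43120971e+00]), 'qd': array([ 0.00016052,  0.00035932,  0.000902  ,  0.00031751, -0.00128555,
        0.00103158]), 'tau': array([-2.75523225e-04, -4.80625319e+01,  2.98534405e+01,  1.94529112e-02,
       -4.73687419e-05,  5.01410369e-06]), 'eef_pos': array([0.17072463, 0.54858432, 0.25539753]), 'tcp_rot': array([ 4.41535373e-04,  8.05373127e-01,  5.92767475e-01, -8.07977390e-04]), 'ft_force': array([-0.72495048,  0.21236559,  0.64227907]), 'torque': array([0.03161109, 0.01706479, 0.01079629]), 'gripper_width': 0.08549057132470794}
scene {'camera_matrix': array([[470.09673262,   0.        , 315.86039566],
       [  0.        , 470.09673262, 242.31711851],
       [  0.        ,   0.        ,   1.        ]]), 'eye': array([0.89202618, 0.77183476, 0.86046159]), 'orientation': array([-0.10121613,  0.20370048,  0.88278466, -0.41103851])}
top {'camera_matrix': array([[614.96360702,   0.        , 321.17912727],
       [  0.        , 614.96360702, 244.49311478],
       [  0.        ,   0.        ,   1.        ]]), 'eye': array([ 0.33607535, -0.00400848,  1.5322354 ]), 'orientation': array([ 0.04800546, -0.70294722,  0.70892869, -0.03131764])}
wrist {'camera_matrix': array([[371.64829954,   0.        , 315.47511488],
       [  0.        , 371.64829954, 233.88606773],
       [  0.        ,   0.        ,   1.        ]]), 'hand_eye': array([[ 9.99998381e-01,  1.26607548e-03, -1.27836896e-03,
         1.13083690e-03],
       [-8.59826785e-04,  9.60412382e-01,  2.78580897e-01,
        -7.01997915e-02],
       [ 1.58046582e-03, -2.78579347e-01,  9.60411917e-01,
        -1.17016473e-01],
       [ 0.00000000e+00,  0.00000000e+00,  0.00000000e+00,
         1.00000000e+00]])}
```

View pics/scene0.png

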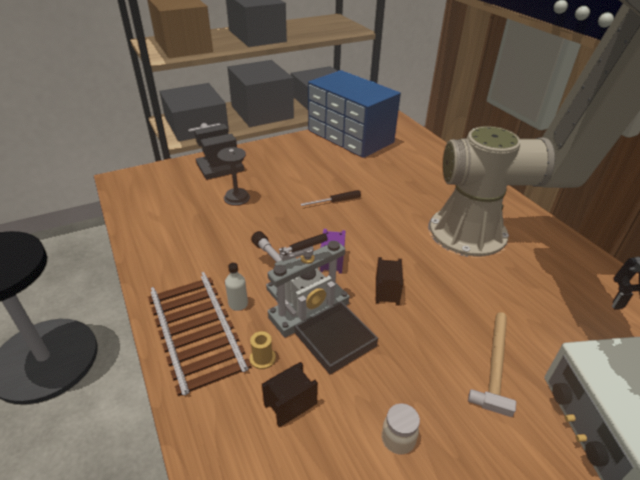

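View pics/top0.png

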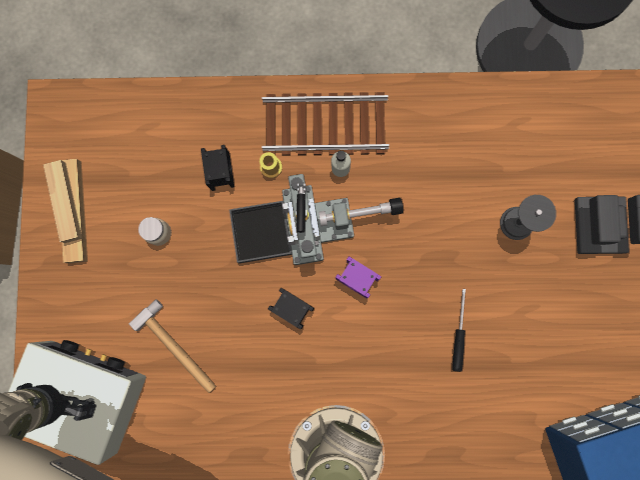

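View pics/wrist0.png

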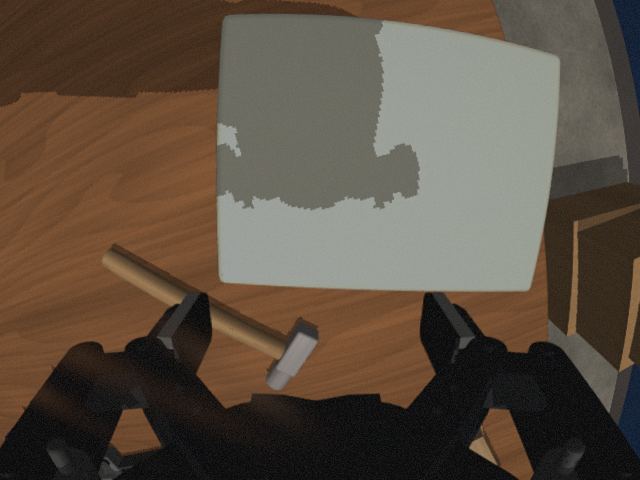

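The scene shows the fixture at about (310,285), with the tray toward (335,340). In the top view the fixture is at (303,220), the tray at (262,233) and the knob at (396,206). The arm's own shadow is on the cabinet.

```bash
cat > h.py <<'E'
import numpy as np,cv2
from scipy.spatial.transform import Rotation as R
from plant import bot
def q2R(q): return R.from_quat([q[1],q[2],q[3],q[0]]).as_matrix()
def cam(n):
    c=bot.calibration(n); return c["camera_matrix"],np.array(c["eye"]),q2R(c["orientation"])
def ray(n,u,v):
    K,e,Rm=cam(n); d=Rm@np.linalg.inv(K)@np.array([u,v,1.]); return e,d/np.linalg.norm(d)
def onz(n,u,v,z):
    e,d=ray(n,u,v); return e+d*(z-e[2])/d[2]
def proj(n,p):
    K,e,Rm=cam(n); c=Rm.T@(np.array(p)-e); return (K@c)[:2]/c[2]
def wproj(p,s):
    c=bot.calibration("wrist");H=c["hand_eye"];K=c["camera_matrix"]
    t=q2R(s["tcp_rot"]).T@(np.array(p)-s["eef_pos"])
    c=H[:3,:3].T@(t-H[:3,3]); th=np.arctan2(np.hypot(c[0],c[1]),c[2]);ph=np.arctan2(c[1],c[0])
    return K[0,0]*th*np.array([np.cos(ph),np.sin(ph)])+K[:2,2]
def wray(u,v,s):
    c=bot.calibration("wrist");H=c["hand_eye"];K=c["camera_matrix"]
    x=(u-K[0,2])/K[0,0];y=(v-K[1,2])/K[1,1];r=np.hypot(x,y)
    d=np.array([np.sin(r)*x/r,np.sin(r)*y/r,np.cos(r)]) if r>0 else np.array([0,0,1.])
    T=q2R(s["tcp_rot"]); return s["eef_pos"]+T@H[:3,3],T@H[:3,:3]@d
def wonz(u,v,z,s):
    e,d=wray(u,v,s); return e+d*(z-e[2])/d[2]
def tri(r1,r2):
    (a,d),(b,f)=r1,r2; A=np.stack([d,-f],1); t=np.linalg.lstsq(A,b-a,rcond=None)[0]
    p,q=a+d*t[0],b+f*t[1]; return (p+q)/2,np.linalg.norm(p-q)
def to_tool(dw,s): return q2R(s["tcp_rot"]).T@np.array(dw)
E
python3 - <<'E'
import cv2
a=cv2.imread('pics/top0.png')[155:285,220:415]; cv2.imwrite('pics/topc.png',cv2.resize(a,None,fx=4,fy=4,interpolation=cv2.INTER_CUBIC))
a=cv2.imread('pics/scene0.png')[220:380,240:385]; cv2.imwrite('pics/scenec.png',cv2.resize(a,None,fx=3.7,fy=3.7,interpolation=cv2.INTER_CUBIC))
E
```

```text
(no output)
```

View pics/topc.png

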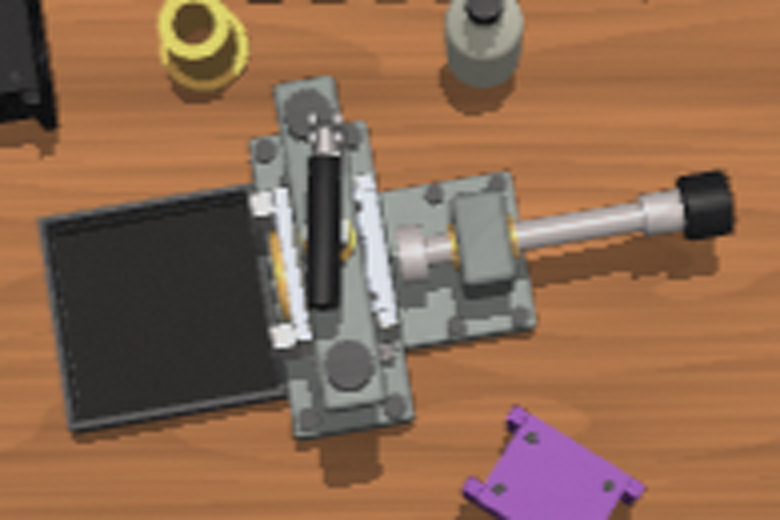

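View pics/scenec.png

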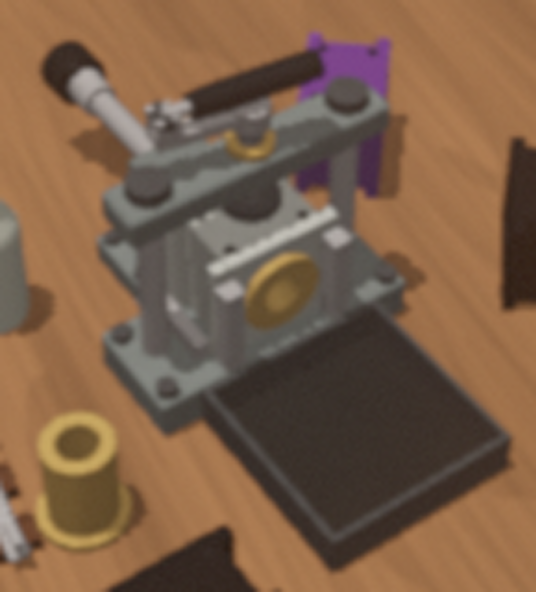

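Things that could be mistaken (top view pixels): the black box shapes at (217,167) and (290,308) and the purple one at (358,278) look like the axlebox. The real one is the light-metal casting in the fixture at (300,222). The new bush is at (270,163); the worn one shows a gold flange in the bore. The grip is the black sleeve at (301,213), with pivot end at (301,190), and not the screwdriver at (458,350). The knob is at (396,206). The crops agree with these choices.

```bash
python3 - <<'E'
from h import *
t=lambda x,y:(220+(x+.5)/4-.5,155+(y+.5)/4-.5)
s=lambda x,y:(240+(x+.5)/3.7-.5,220+(y+.5)/3.7-.5)
N1=onz("top",*t(308,108),.174);N2=onz("top",*t(350,364),.174)
print("nuts",N1,N2,np.linalg.norm(N1-N2)); 
a,b=tri(ray("top",*t(308,108)),ray("scene",*s(148,180))),tri(ray("top",*t(350,364)),ray("scene",*s(347,90)));print(a,b)
C=(N1+N2)/2; d=(N1-N2)[:2]; d/=np.linalg.norm(d); yaw=np.arctan2(d[1],d[0]);print("C",C,"yaw x",yaw)
K=tri(ray("top",*t(705,205)),ray("scene",*s(73,68)));print("knob tri",K); k=onz("top",*t(705,205),.068+.012); print(k)
fx=d; fy=np.array([-d[1],d[0]]); o=k[:2]-C[:2]; print("knob in fix",o@fx,o@fy)
print("tray corners",[ (lambda p:((p[:2]-C[:2])@fx,(p[:2]-C[:2])@fy))(onz("top",*t(*c),.03)) for c in [(42,220),(72,432)]])
p=onz("top",*t(325,138),.206);g=onz("top",*t(322,302),.206); e=g[:2]-p[:2];print("pivot",p,"gripend",g,np.linalg.norm(e),np.linalg.norm(p[:2]-C[:2]),np.arctan2(*( (p-C)[1::-1])))
print(tri(ray("top",*t(325,138)),ray("scene",*s(165,115))))
print(tri(ray("top",*t(322,302)),ray("scene",*s(315,65))))
for n,px in dict(oil=(340,160),nb=(270,160)).items(): print(n,onz("top",*px,.1 if n=='oil' else .06))
E
```

```text
nuts [0.63230576 0.08183488 0.174     ] [0.48710682 0.05883839 0.174     ] 0.14700874288996404
(array([0.6308789 , 0.08258796, 0.1740229 ]), np.float64(0.0031783779610801612)) (array([0.48710642, 0.05912614, 0.17154655]), np.float64(0.0006465561585693709))
C [0.55970629 0.07033664 0.174     ] yaw x 0.1570744871172457
knob tri (array([ 0.59273959, -0.15027206,  0.07108577]), np.float64(0.0005034813084555018))
[ 0.59094734 -0.14926182  0.08      ]
knob in fix -0.0034951984906762285 -0.22178202664622598
tray corners [(np.float64(0.06393251296349642), np.float64(0.1783479772866149)), (np.float64(-0.06974861686339628), np.float64(0.17950566217856204))]
pivot [0.60845205 0.07051731 0.206     ] gripend [0.51766966 0.07246372 0.206     ] 0.09080325321907101 0.048746100391310054 0.003706469597813566
(array([0.6101159 , 0.06977394, 0.20514033]), np.float64(0.0033308605731343114))
(array([0.51678846, 0.07222265, 0.2115198 ]), np.float64(0.00029346653238019433))
oil [ 0.69955463 -0.01695953  0.1       ]
nb [0.711976   0.15428005 0.06      ]
```

Measured: fixture centre about (0.559,0.070), yaw 0.157, grip pivot about (0.610,0.070,0.205), arm direction about -0.02 rad. Sizes check: nuts 147 mm apart (144 given), tray and knob offsets fit. I'll go above the grip and look with the wrist camera.

{"name": "step_arm", "arguments": {"motion": [[[-0.36, 0.458, -0.1], -16], [[-0.36, 0.458, -0.1], -16], [[-0.36, 0.458, -0.1], -16], [[-0.36, 0.458, -0.1], -16], [[-0.36, 0.458, -0.1], -16], [[-0.36, 0.458, -0.1], -16], [[-0.36, 0.458, -0.1], -16], [[-0.36, 0.458, -0.1], -16], [[-0.36, 0.458, -0.1], -16], [[-0.36, 0.458, -0.1], -16], [[-0.36, 0.458, -0.1], -16], [[-0.36, 0.458, -0.1], -16]], "gripper": 1}}

```text
clock: 1.35
eef_pos: [0.5021, 0.0666, 0.3562]
tcp_rot: [0.0, 0.715, 0.699, -0.001]
ft_force: [0.9, 0.4, 0.5]
gripper_width: 0.0851
```

```bash
python3 - <<'E'
from h import *
import pickle
s=bot.observe();im=bot.capture("wrist");cv2.imwrite("pics/w1.png",im);pickle.dump(s,open("s1.pkl","wb"));print(s['clock'],s['eef_pos'],q2R(s['tcp_rot']).round(3),s['joint_pos'].round(3),s['ft_force'])
E
```

```text
1.35 [0.50210725 0.06664086 0.35622652] [[ 0.024  1.    -0.   ]
 [ 1.    -0.024 -0.001]
 [-0.001 -0.    -1.   ]] [-2.600e-02  1.710e-01  1.030e-01  1.503e+00 -1.000e-03 -2.000e-03] [0.89593258 0.3908378  0.49970885]
```

View pics/w1.png

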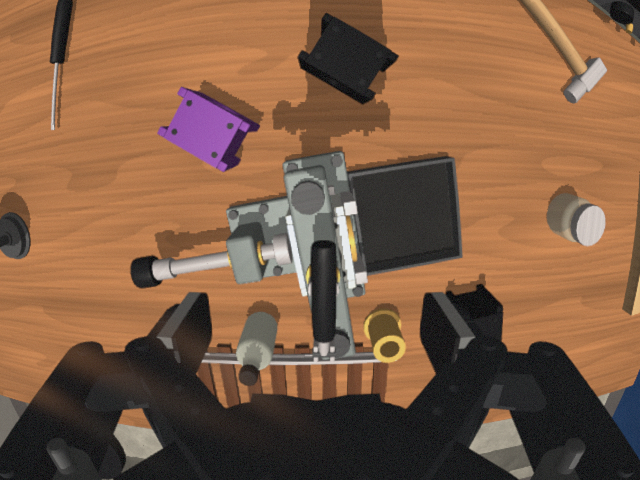

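The wrist picture shows the grip (free end at (323,243), pivot end near (324,352)) centred between the open fingers. The near nut is at (308,196) and the knob at (146,272).

```bash
python3 - <<'E'
from h import *
import pickle
s=pickle.load(open("s1.pkl","rb"));im=cv2.imread("pics/w1.png")
cv2.imwrite("pics/w1c.png",cv2.resize(im[150:370,220:470],None,fx=3,fy=3,interpolation=cv2.INTER_CUBIC)[:600])
g=im.max(2); m=((g<45)&(np.arange(640)[None]>300)&(np.arange(640)[None]<345)&(np.arange(480)[:,None]>235)&(np.arange(480)[:,None]<345)).astype(np.uint8)
n,l,st,ce=cv2.connectedComponentsWithStats(m); i=1+st[1:,4].argmax(); print(st[i],ce[i])
for v in range(245,340,15):
    x=np.where(l[v]==i)[0]; p=[wonz(q,v,.206,s) for q in (x.min()-.5,x.max()+.5)]; print(v,x.min(),x.max(),((p[0]+p[1])/2).round(4),np.linalg.norm(p[0]-p[1]).round(4))
print("end",wonz(323,st[i][1],.206,s),"pivot",wonz(324,354,.206,s))
print("nut",wonz(308,196,.174,s), "knob", wonz(146,272,.08,s))
E
```

```text
[ 311  241   34  101 1647] [323.96114147 293.46023072]
245 312 334 [0.5184 0.0724 0.206 ] 0.0174
260 312 335 [0.5305 0.0725 0.206 ] 0.0184
275 312 335 [0.5429 0.0723 0.206 ] 0.0187
290 312 335 [0.5558 0.0721 0.206 ] 0.019
305 312 335 [0.5691 0.072  0.206 ] 0.0193
320 313 334 [0.583  0.0718 0.206 ] 0.018
335 314 344 [0.5977 0.0762 0.206 ] 0.0259
end [0.51523189 0.07240503 0.206     ] pivot [0.61708374 0.07173118 0.206     ]
nut [0.48642827 0.06118969 0.174     ] knob [ 0.59017445 -0.14400429  0.08      ]
```

View pics/w1c.png

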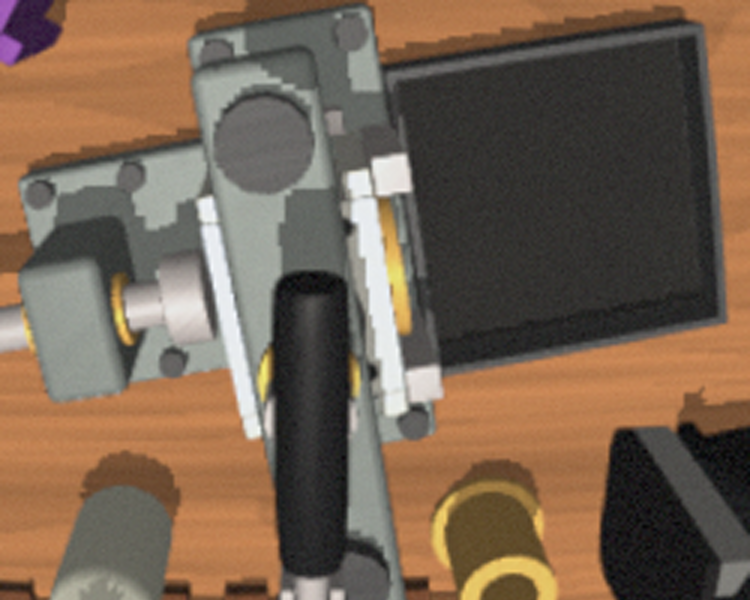

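Grip line at y≈0.072, free end x≈0.516, so pivot ≈(0.616,0.0715) and axis ≈(0.560,0.072). I'll descend to the sleeve 80 mm from the pivot.

{"name": "step_arm", "arguments": {"motion": [[[0.006, 0.033, 0.03], 0], [[0.006, 0.033, 0.08], 0], [[0.006, 0.033, 0.12], 0], [[0.006, 0.033, 0.144], 0], [[0.006, 0.033, 0.144], 0], [[0.006, 0.033, 0.144], 0]]}}

```text
clock: 2.0
eef_pos: [0.5392, 0.0668, 0.2127]
tcp_rot: [0.002, 0.717, 0.697, -0.001]
ft_force: [-0.4, -0.3, -0.4]
gripper_width: 0.0851
```

{"name": "step_arm", "arguments": {"motion": [[[0, 0, 0], 0], [[0, 0, 0], 0], [[0, 0, 0], 0], [[0, 0, 0], 0], [[0, 0, 0], 0], [[0, 0, 0], 0], [[0, 0, 0], 0], [[0, 0, 0], 0]], "gripper": 0}}

```text
clock: 2.8
eef_pos: [0.5393, 0.0697, 0.2135]
tcp_rot: [0.001, 0.716, 0.698, 0.002]
ft_force: [-0.5, 11.0, 1.7]
gripper_width: 0.0185
```

```bash
python3 - <<'E'
from h import *
s=bot.observe();im=bot.capture("wrist");cv2.imwrite("pics/w2.png",im)
im=bot.capture("scene");cv2.imwrite("pics/sc2.png",cv2.resize(im[180:380,200:400],None,fx=3,fy=3))
print(s['clock'],s['eef_pos'],q2R(s['tcp_rot']).round(3)[:,0],s['ft_force'],s['gripper_width'])
E
```

```text
2.8 [0.53934725 0.06970479 0.21346755] [0.025 1.    0.001] [-0.51693558 10.98024954  1.71920591] 0.018530382460629376
```

View pics/w2.png

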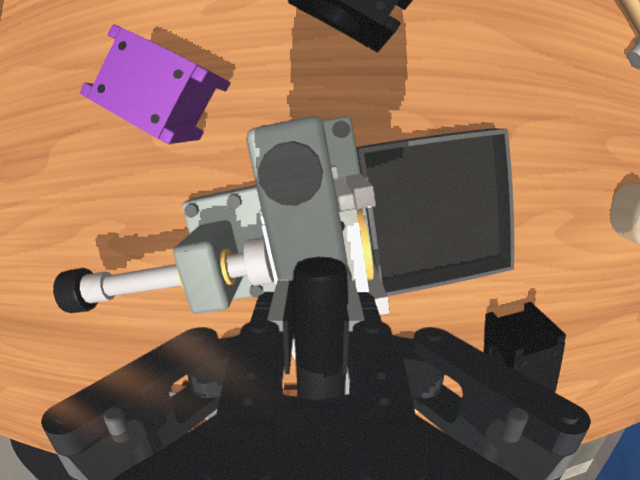

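View pics/sc2.png

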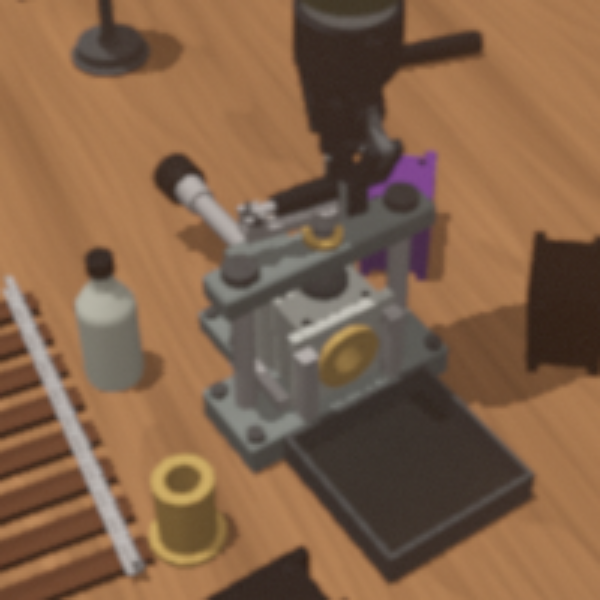

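The grip is held, with a 3 mm side pull of 11 N. I'll swing it up on a 76 mm arc, checking halfway.

{"name": "step_arm", "arguments": {"motion": [[[0, 0.0004, -0.0075], 0], [[0, 0.0015, -0.0148], 0], [[0, 0.0033, -0.022], 0], [[0, 0.0058, -0.0291], 0], [[0, 0.009, -0.036], 0], [[0, 0.0128, -0.0422], 0], [[0, 0.017, -0.048], 0], [[0, 0.0223, -0.0537], 0], [[0, 0.0223, -0.0537], 0]]}}

```text
clock: 3.8
eef_pos: [0.561, 0.0699, 0.2667]
tcp_rot: [-0.001, 0.716, 0.698, 0.001]
ft_force: [0.7, 4.9, -5.5]
gripper_width: 0.0181
```

{"name": "step_arm", "arguments": {"motion": [[[0, 0.0055, -0.005], 0], [[0, 0.0115, -0.0095], 0], [[0, 0.018, -0.0133], 0], [[0, 0.0246, -0.0165], 0], [[0, 0.0317, -0.019], 0], [[0, 0.0389, -0.0208], 0], [[0, 0.0463, -0.022], 0], [[0, 0.0537, -0.0223], 0], [[0, 0.056, -0.0223], 0], [[0, 0.056, -0.0223], 0], [[0, 0.056, -0.0223], 0]]}}

```text
clock: 4.9
eef_pos: [0.6155, 0.0687, 0.2888]
tcp_rot: [-0.003, 0.716, 0.698, 0.0]
ft_force: [-5.4, 4.7, -5.5]
gripper_width: 0.0187
```

```bash
python3 - <<'E'
from h import *
s=bot.observe()
im=bot.capture("scene");cv2.imwrite("pics/sc3.png",cv2.resize(im[150:350,200:400],None,fx=3,fy=3))
print(s['clock'],s['eef_pos'],q2R(s['tcp_rot']).round(3)[:,0],s['ft_force'],s['torque'],s['gripper_width'],s['joint_pos'])
E
```

```text
4.9 [0.615503   0.06874184 0.28878935] [0.025 1.    0.004] [-5.42612274  4.74984309 -5.53290639] [ 1.02311513  1.62805465 -0.0096976 ] 0.018658246690170206 [-0.02014776  0.40111511  0.25149813  1.4251869   0.00409903  0.00454528]
```

View pics/sc3.png

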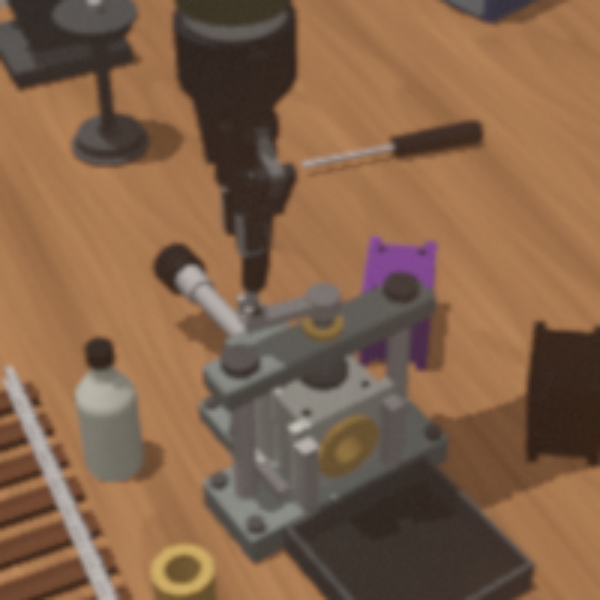

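The grip stands upright at its stop: TCP (0.6155, 0.0687), 55 mm from the axis found earlier. I'll wind clockwise, first a quarter turn.

{"name": "step_arm", "arguments": {"motion": [[[-0.0142, -0.0019, 0.0003], 0], [[-0.0275, -0.0074, 0.0007], 0], [[-0.0389, -0.0161, 0.001], 0], [[-0.0476, -0.0275, 0.0013], 0], [[-0.0531, -0.0408, 0.0017], 0], [[-0.055, -0.055, 0.002], 0], [[-0.055, -0.055, 0.002], 0]]}}

```text
clock: 5.65
eef_pos: [0.559, 0.0152, 0.287]
tcp_rot: [-0.003, 0.716, 0.698, 0.001]
ft_force: [1.8, 4.8, -11.2]
gripper_width: 0.0183
```

{"name": "step_arm", "arguments": {"motion": [[[0.0019, -0.0142, 0.0008], 0], [[0.0074, -0.0275, 0.0012], 0], [[0.0161, -0.0389, 0.0015], 0], [[0.0275, -0.0476, 0.0018], 0], [[0.0408, -0.0531, 0.0022], 0], [[0.055, -0.055, 0.0025], 0], [[0.0692, -0.0531, 0.0028], 0], [[0.0825, -0.0476, 0.0032], 0], [[0.0939, -0.0389, 0.0035], 0], [[0.1026, -0.0275, 0.0038], 0], [[0.1081, -0.0142, 0.0042], 0], [[0.11, 0, 0.0045], 0]]}}

```text
clock: 6.85
eef_pos: [0.5612, 0.125, 0.2835]
tcp_rot: [-0.004, 0.716, 0.698, -0.0]
ft_force: [-5.9, 3.6, -4.0]
gripper_width: 0.0183
```

{"name": "step_arm", "arguments": {"motion": [[[-0.0019, 0.0142, 0.0003], 0], [[-0.0074, 0.0275, 0.0007], 0], [[-0.0161, 0.0389, 0.001], 0], [[-0.0275, 0.0476, 0.0013], 0], [[-0.0408, 0.0531, 0.0017], 0], [[-0.055, 0.055, 0.002], 0], [[-0.0692, 0.0531, 0.0023], 0], [[-0.0825, 0.0476, 0.0027], 0], [[-0.0825, 0.0476, 0.0027], 0]]}}

```text
clock: 7.75
eef_pos: [0.6088, 0.0391, 0.2809]
tcp_rot: [-0.001, 0.717, 0.697, 0.0]
ft_force: [4.0, -1.2, -8.7]
gripper_width: 0.0187
```

```bash
python3 - <<'E'
from h import *
s=bot.observe()
im=bot.capture("scene");cv2.imwrite("pics/sc4.png",cv2.resize(im[150:350,200:400],None,fx=3,fy=3))
print(s['clock'],s['eef_pos'],q2R(s['tcp_rot']).round(3)[:,0],s['ft_force'],s['gripper_width'])
E
```

```text
7.75 [0.60881546 0.03905805 0.28094968] [0.029 1.    0.002] [ 4.01768822 -1.19531901 -8.7261913 ] 0.018705142223311603
```

View pics/sc4.png

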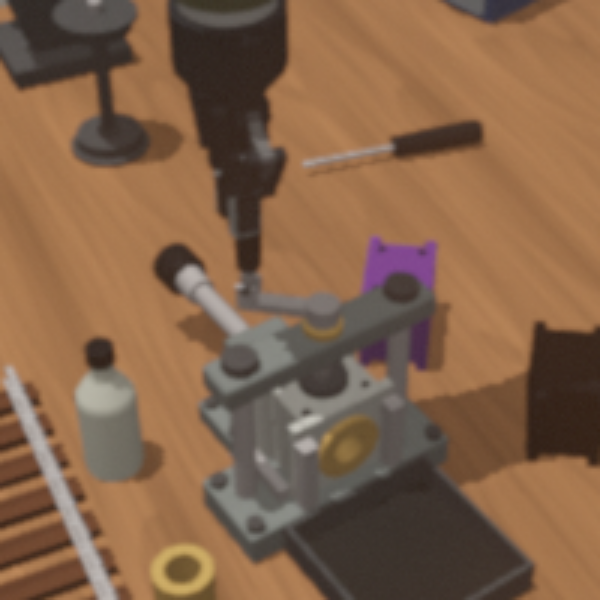

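{"name": "step_arm", "arguments": {"motion": [[[-0.0114, -0.0087, 0.0006], 0], [[-0.0201, -0.0201, 0.0009], 0], [[-0.0256, -0.0334, 0.0012], 0], [[-0.0275, -0.0476, 0.0015], 0], [[-0.0256, -0.0618, 0.0018], 0], [[-0.0201, -0.0751, 0.0021], 0], [[-0.0201, -0.0751, 0.0021], 0]]}}

```text
clock: 8.5
eef_pos: [0.5339, 0.0243, 0.2783]
tcp_rot: [-0.002, 0.716, 0.698, 0.003]
ft_force: [8.1, 8.4, -16.9]
gripper_width: 0.0184
```

{"name": "step_arm", "arguments": {"motion": [[[0.0055, -0.0079, 0.0007], 0], [[0.0122, -0.0146, 0.001], 0], [[0.0201, -0.0201, 0.0013], 0], [[0.0201, -0.0201, 0.0013], 0]]}}

```text
clock: 8.9
eef_pos: [0.5161, 0.0454, 0.2776]
tcp_rot: [-0.0, 0.716, 0.698, 0.004]
ft_force: [7.2, 1.4, -11.3]
gripper_width: 0.0184
```

{"name": "step_arm", "arguments": {"motion": [[[0.0087, -0.0041, 0.0006], 0], [[0.0179, -0.0066, 0.0008], 0], [[0.0275, -0.0074, 0.001], 0], [[0.0275, -0.0074, 0.001], 0]]}}

```text
clock: 9.3
eef_pos: [0.5104, 0.0727, 0.2769]
tcp_rot: [0.001, 0.716, 0.698, 0.003]
ft_force: [4.2, -2.0, -10.2]
gripper_width: 0.0187
```

{"name": "step_arm", "arguments": {"motion": [[[0.0096, -0.002, 0.0005], 0], [[0.0188, 0.0, 0.0007], 0], [[0.0188, 0.0, 0.0007], 0]]}}

```text
clock: 9.6
eef_pos: [0.513, 0.0902, 0.2766]
tcp_rot: [0.004, 0.716, 0.698, 0.002]
ft_force: [7.3, -5.5, -10.7]
gripper_width: 0.0182
```

{"name": "step_arm", "arguments": {"motion": [[[0.0043, 0.0018, 0.0003], 0], [[0.0084, 0.004, 0.0004], 0], [[0.0084, 0.004, 0.0004], 0]]}}

```text
clock: 9.9
eef_pos: [0.5169, 0.0969, 0.2767]
tcp_rot: [0.006, 0.717, 0.697, 0.0]
ft_force: [0.1, -5.2, -5.6]
gripper_width: 0.0183
```

{"name": "step_arm", "arguments": {"motion": [[[0.0038, 0.0026, 0.0002], 0], [[0.0075, 0.0055, 0.0004], 0], [[0.0075, 0.0055, 0.0004], 0]]}}

```text
clock: 10.2
eef_pos: [0.521, 0.1029, 0.2766]
tcp_rot: [0.006, 0.717, 0.697, -0.003]
ft_force: [-4.2, -5.9, -4.2]
gripper_width: 0.0184
```

```bash
python3 - <<'E'
from h import *
s=bot.observe()
im=bot.capture("scene");cv2.imwrite("pics/sc5.png",cv2.resize(im[200:350,230:380],None,fx=4,fy=4,interpolation=cv2.INTER_CUBIC))
print(s['clock'],s['eef_pos'],s['ft_force'],s['torque'],s['gripper_width'])
E
```

```text
10.2 [0.52096837 0.1028751  0.27657915] [-4.16154876 -5.87267869 -4.18868943] [-1.0471569   1.44641655 -0.00260807] 0.018404672263366853
```

View pics/sc5.png

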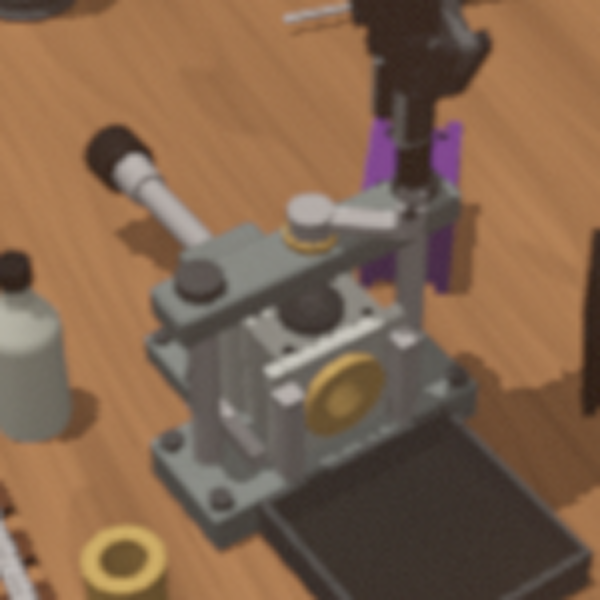

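{"name": "step_arm", "arguments": {"motion": [[[0.0035, 0.003, 0], 0], [[0.0065, 0.0063, 0.0001], 0], [[0.0065, 0.0063, 0.0001], 0]]}}

```text
clock: 10.55
eef_pos: [0.5251, 0.1064, 0.2763]
tcp_rot: [0.007, 0.717, 0.697, -0.007]
ft_force: [-5.7, -10.5, -4.9]
gripper_width: 0.0182
```

{"name": "step_arm", "arguments": {"motion": [[[0.004, 0.0038, 0], 0], [[0.0065, 0.007, 0.0], 0], [[0.0065, 0.007, 0.0], 0], [[0.0065, 0.007, 0.0], 0]]}}

```text
clock: 10.95
eef_pos: [0.5277, 0.1081, 0.276]
tcp_rot: [0.008, 0.718, 0.696, -0.015]
ft_force: [-13.3, -15.4, -1.2]
gripper_width: 0.0185
```

{"name": "step_arm", "arguments": {"motion": [[[0.004, 0.0045, 0], 0], [[0.007, 0.008, 0.0], 0], [[0.007, 0.008, 0.0], 0], [[0.007, 0.008, 0.0], 0]]}}

```text
clock: 11.35
eef_pos: [0.5301, 0.1095, 0.2757]
tcp_rot: [0.008, 0.719, 0.695, -0.024]
ft_force: [-16.5, -19.0, 2.6]
gripper_width: 0.0187
```

{"name": "step_arm", "arguments": {"motion": [[[-0.003, -0.003, 0], 0], [[-0.003, -0.003, 0], 0]]}}

```text
clock: 11.55
eef_pos: [0.5258, 0.1051, 0.276]
tcp_rot: [0.008, 0.719, 0.694, -0.026]
ft_force: [-4.1, -6.3, -6.2]
gripper_width: 0.0186
```

```bash
python3 - <<'E'
from h import *
s=bot.observe()
im=bot.capture("scene");cv2.imwrite("pics/sc6.png",cv2.resize(im[200:350,230:380],None,fx=4,fy=4,interpolation=cv2.INTER_CUBIC))
im=bot.capture("top");cv2.imwrite("pics/t6.png",cv2.resize(im[155:285,220:415],None,fx=4,fy=4,interpolation=cv2.INTER_CUBIC))
print(s['clock'],s['eef_pos'],q2R(s['tcp_rot']).round(3),s['ft_force'],s['torque'],s['gripper_width'])
E
```

```text
11.55 [0.52577436 0.1051438  0.27599883] [[ 0.035  0.999 -0.026]
 [ 0.998 -0.036 -0.048]
 [-0.049 -0.025 -0.999]] [-4.13248259 -6.29181587 -6.15830041] [-0.77109156  0.55950496 -0.00554502] 0.018644738963542972
```

View pics/sc6.png

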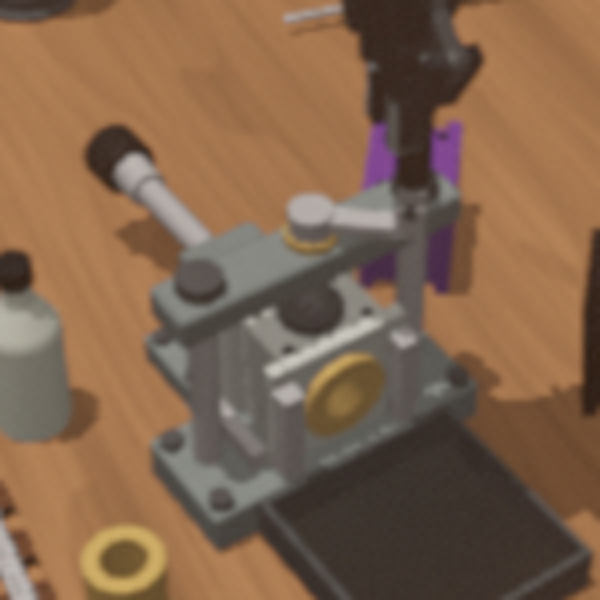

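View pics/t6.png

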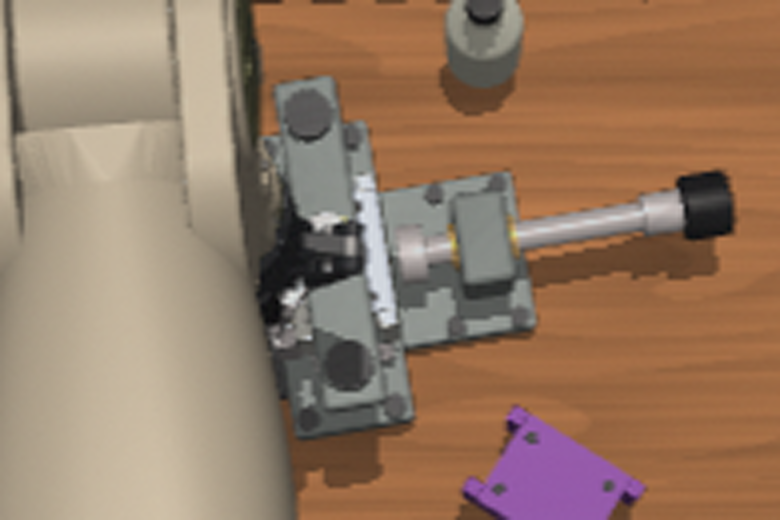

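The crank sits at the same place in both scene crops (pivot at (410,212)) though I pushed harder, so it is stalled at its stop. The foot is down on the axlebox. I'll open the gripper, then measure the pivot and the grip's line.

{"name": "step_arm", "arguments": {"motion": [[[0, 0, 0], 0], [[0, 0, 0], 0], [[0, 0, 0], 0], [[0, 0, 0], 0], [[0, 0, -0.03], 0], [[0, 0, -0.08], 0], [[0, 0, -0.1], 0], [[0, 0, -0.1], 0]], "gripper": 0.6}}

```text
clock: 12.45
eef_pos: [0.5299, 0.1105, 0.3799]
tcp_rot: [0.011, 0.719, 0.694, -0.023]
ft_force: [0.5, 0.8, -0.7]
gripper_width: 0.0511
```

```bash
python3 - <<'E'
from h import *
import pickle
s=bot.observe();w=bot.capture("wrist");cv2.imwrite("pics/w7.png",w);pickle.dump(s,open("s7.pkl","wb"))
im=bot.capture("scene");cv2.imwrite("pics/scf7.png",im);cv2.imwrite("pics/sc7.png",cv2.resize(im[180:330,230:380],None,fx=4,fy=4,interpolation=cv2.INTER_CUBIC))
print(s['clock'],s['eef_pos'],q2R(s['tcp_rot']).round(3),s['ft_force'],s['gripper_width'])
t=lambda x,y:(230+(x+.5)/4-.5,200+(y+.5)/4-.5)
print(onz("scene",*t(412,212),.194))
E
```

```text
12.45 [0.52990837 0.11053425 0.37992954] [[ 0.034  0.999 -0.019]
 [ 0.998 -0.035 -0.048]
 [-0.048 -0.017 -0.999]] [ 0.51479671  0.8029526  -0.69670915] 0.05114890039539463
[0.51518183 0.10743034 0.194     ]
```

View pics/w7.png

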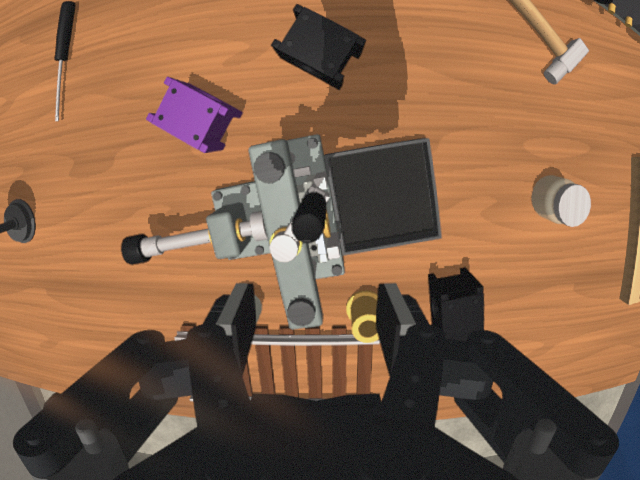

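View pics/sc7.png

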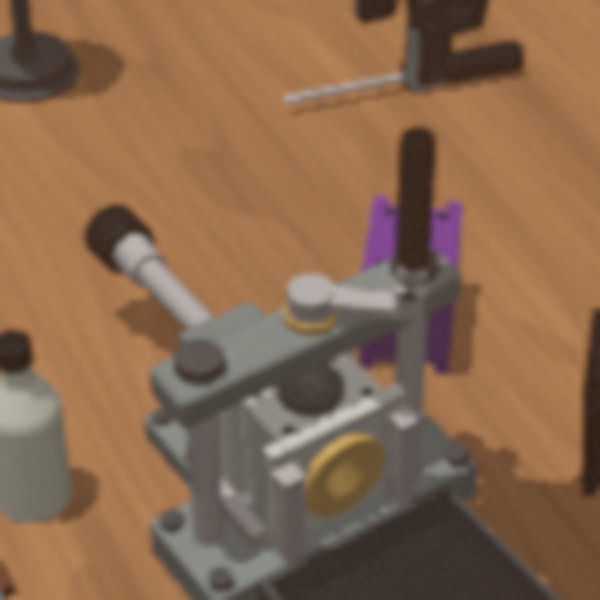

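The wrist view shows the grip standing, with its top near (307,228), the sleeve's foot near (317,203) and the hub cap at (285,247). The scene view confirms it stands upright.

```bash
python3 - <<'E'
from h import *
import pickle
s=pickle.load(open("s7.pkl","rb"));w=cv2.imread("pics/w7.png")
print("eye",wray(315,233,s)[0])
cv2.imwrite("pics/w7c.png",cv2.resize(w[180:270,250:350],None,fx=6,fy=6,interpolation=cv2.INTER_CUBIC))
for p,z in [((307,226),.294),((317,203),.212),((285,247),.194)]: print(p,z,wonz(*p,z,s))
t=lambda x,y:(230+(x+.5)/4-.5,180+(y+.5)/4-.5)
for p,z in [((418,135),.294),((413,262),.212),((310,292),.194),((408,293),.194)]: print(p,z,onz("scene",*t(*p),z))
E
```

```text
eye [0.4623007  0.11961506 0.49800387]
(307, 226) 0.294 [0.5125648  0.10287515 0.294     ]
(317, 203) 0.212 [0.51439873 0.10471035 0.212     ]
(285, 247) 0.194 [0.55543454 0.07488787 0.194     ]
(418, 135) 0.294 [0.512433   0.10143792 0.294     ]
(413, 262) 0.212 [0.5135014  0.10407875 0.212     ]
(310, 292) 0.194 [0.56474016 0.08373787 0.194     ]
(408, 293) 0.194 [0.51750805 0.10722425 0.194     ]
```

View pics/w7c.png

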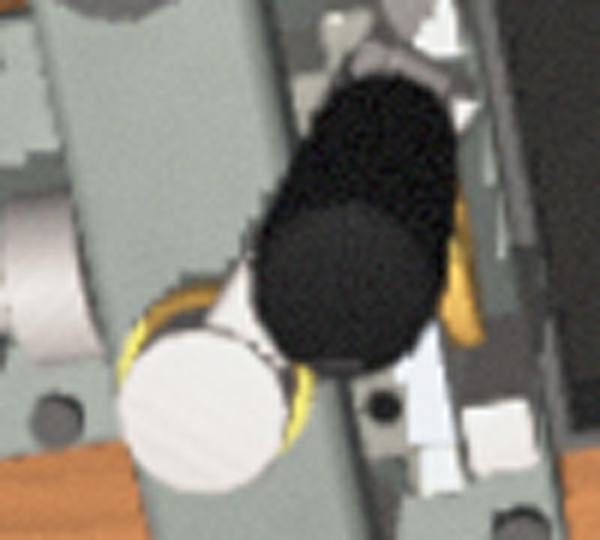

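```bash
cat >> h.py <<'E'
def mv(target):
    s=bot.observe(); return to_tool(np.array(target)-s["eef_pos"],s).round(4)
E
python3 - <<'E'
from h import *
import pickle
s=pickle.load(open("s7.pkl","rb"))
t=lambda x,y:(230+(x+.5)/4-.5,180+(y+.5)/4-.5)
print("hub",tri(wray(283.3,247.8,s),ray("scene",*t(310,290))))
print("griptop",tri(wray(307.8,226.2,s),ray("scene",*t(418,135))))
print(mv([.5135,.1035,.380]),mv([.5135,.1035,.280]))
E
```

```text
hub (array([0.55916272, 0.07188713, 0.18403005]), np.float64(0.0001198645212514189))
griptop (array([0.51283217, 0.10309392, 0.29502738]), np.float64(0.0009795335905483438))
[-0.0075 -0.0152 -0.0032] [-0.0026 -0.0129  0.0966]
```

Hub (0.559,0.072) and grip top (0.513,0.103,0.295), 55.9 mm apart (55 given): a good match. The arm direction is 145°, so the tool spins +33°.

{"name": "step_arm", "arguments": {"motion": [[[-0.004, -0.008, -0.003], 8.5], [[-0.008, -0.016, -0.003], 17], [[-0.008, -0.016, -0.003], 25], [[-0.008, -0.016, -0.003], 33], [[-0.008, -0.016, -0.003], 33], [[-0.008, -0.016, -0.003], 33]]}}

```text
clock: 13.15
eef_pos: [0.5123, 0.103, 0.3787]
tcp_rot: [0.015, 0.886, 0.463, -0.023]
ft_force: [-0.0, 0.3, 0.8]
gripper_width: 0.0512
```

```bash
python3 - <<'E'
from h import *
import pickle
s=bot.observe();w=bot.capture("wrist");cv2.imwrite("pics/w8.png",w[150:480,100:540])
print(s['clock'],s['eef_pos'],q2R(s['tcp_rot']).round(3),s['joint_pos'].round(2))
print(wproj([.513,.103,.295],s),mv([.513,.103,.330]),mv([.513,.103,.280]))
E
```

```text
13.15 [0.51230041 0.10300379 0.37867245] [[ 0.57   0.821 -0.027]
 [ 0.82  -0.571 -0.048]
 [-0.055  0.005 -0.998]] [ 0.07  0.24  0.24  1.6  -0.05  0.68]
[322.45253943 254.69263052] [0.003  0.0002 0.0488] [ 0.0057 -0.      0.0987]
```

View pics/w8.png

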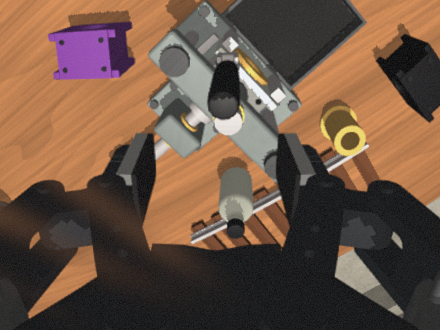

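The grip's top is at full-picture pixel (322,255), exactly where predicted. I'll descend and close.

{"name": "step_arm", "arguments": {"motion": [[[0.003, 0, 0.049], 0], [[0.0057, 0, 0.08], 0], [[0.0057, 0, 0.0987], 0], [[0.0057, 0, 0.0987], 0], [[0.0057, 0, 0.0987], 0]]}}

```text
clock: 13.7
eef_pos: [0.5129, 0.1029, 0.2803]
tcp_rot: [0.015, 0.886, 0.463, -0.023]
ft_force: [0.1, 1.0, 0.8]
gripper_width: 0.0513
```

{"name": "step_arm", "arguments": {"motion": [[[0, 0, 0], 0], [[0, 0, 0], 0], [[0, 0, 0], 0], [[0, 0, 0], 0], [[0, 0, 0], 0], [[0, 0, 0], 0]], "gripper": 0}}

```text
clock: 14.3
eef_pos: [0.5138, 0.1031, 0.2818]
tcp_rot: [0.016, 0.886, 0.463, -0.022]
ft_force: [-1.2, 0.1, 7.0]
gripper_width: 0.0188
```

{"name": "step_arm", "arguments": {"motion": [[[0, 0.008, 0.0004], 0], [[0.0001, 0.0157, 0.0015], 0], [[0.0002, 0.0234, 0.0034], 0], [[0.0003, 0.0308, 0.0061], 0], [[0.0005, 0.038, 0.0095], 0], [[0.0007, 0.0447, 0.0136], 0], [[0.001, 0.051, 0.0182], 0], [[0.0013, 0.0569, 0.0236], 0], [[0.0013, 0.0569, 0.0236], 0]]}}

```text
clock: 15.2
eef_pos: [0.5613, 0.0696, 0.258]
tcp_rot: [0.016, 0.886, 0.463, -0.022]
ft_force: [-2.1, -1.5, 4.5]
gripper_width: 0.0187
```

{"name": "step_arm", "arguments": {"motion": [[[0.0003, 0.0053, 0.0058], 0], [[0.0007, 0.01, 0.0122], 0], [[0.001, 0.014, 0.019], 0], [[0.0014, 0.0175, 0.0261], 0], [[0.0018, 0.0201, 0.0335], 0], [[0.0023, 0.0221, 0.0412], 0], [[0.0027, 0.0232, 0.049], 0], [[0.0031, 0.0236, 0.0565], 0], [[0.0031, 0.0236, 0.0565], 0]]}}

```text
clock: 16.1
eef_pos: [0.5819, 0.0552, 0.2007]
tcp_rot: [0.017, 0.886, 0.463, -0.022]
ft_force: [0.3, -1.7, 2.2]
gripper_width: 0.0187
```

```bash
python3 - <<'E'
from h import *
s=bot.observe()
im=bot.capture("scene");cv2.imwrite("pics/sc9.png",cv2.resize(im[180:330,230:380],None,fx=4,fy=4,interpolation=cv2.INTER_CUBIC))
print(s['clock'],s['eef_pos'],q2R(s['tcp_rot']).round(3),s['ft_force'],s['gripper_width'])
E
```

```text
16.1 [0.58187855 0.05519312 0.20069272] [[ 0.57   0.821 -0.024]
 [ 0.82  -0.57  -0.05 ]
 [-0.055  0.009 -0.998]] [ 0.26408963 -1.72214754  2.22922879] 0.018694535206459504
```

View pics/sc9.png

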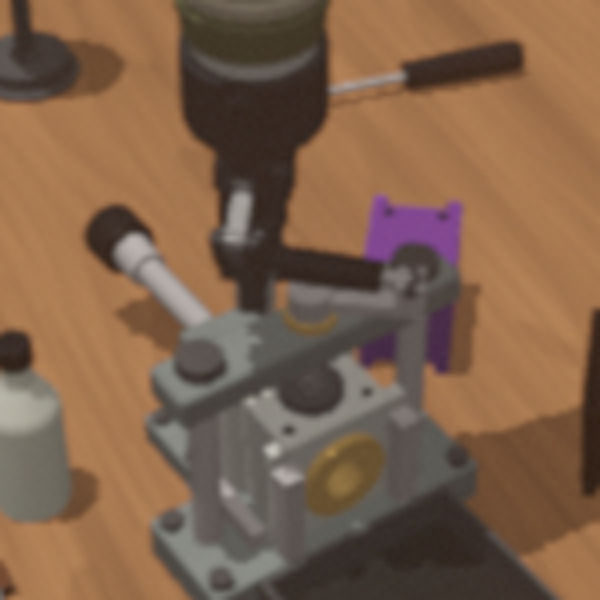

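The grip lies nearly flat over the hub. I'll press it 2 mm onto its stop, then open and rise.

{"name": "step_arm", "arguments": {"motion": [[[0, 0, 0.0025], 0], [[0, 0, 0.0025], 0], [[0, 0, 0.0025], 0], [[0, 0, 0.0025], 0]]}}

```text
clock: 16.55
eef_pos: [0.5819, 0.055, 0.1987]
tcp_rot: [0.017, 0.886, 0.463, -0.022]
ft_force: [1.0, -0.1, 2.1]
gripper_width: 0.0185
```

{"name": "step_arm", "arguments": {"motion": [[[0, 0, 0], 0], [[0, 0, 0], 0], [[0, 0, 0], 0], [[0, 0, 0], 0], [[-0.0015, 0, -0.03], 0], [[-0.004, 0, -0.08], 0], [[-0.006, 0, -0.12], 0], [[-0.006, 0, -0.12], 0]], "gripper": 0.6}}

```text
clock: 17.35
eef_pos: [0.5834, 0.0562, 0.3255]
tcp_rot: [0.019, 0.886, 0.463, -0.017]
ft_force: [0.9, 0.7, 0.4]
gripper_width: 0.0515
```

```bash
python3 - <<'E'
from h import *
import pickle
s=bot.observe();w=bot.capture("wrist");cv2.imwrite("pics/w10.png",w);pickle.dump(s,open("s10.pkl","wb"))
im=bot.capture("scene");cv2.imwrite("pics/sc10.png",cv2.resize(im[180:330,230:380],None,fx=4,fy=4,interpolation=cv2.INTER_CUBIC))
print(s['clock'],s['eef_pos'],q2R(s['tcp_rot']).round(3),s['ft_force'],s['gripper_width'])
E
```

```text
17.35 [0.58335391 0.05618421 0.32550986] [[ 0.571  0.821 -0.013]
 [ 0.82  -0.57  -0.051]
 [-0.049  0.019 -0.999]] [0.88184744 0.66284712 0.42852178] 0.051491854313986674
```

View pics/w10.png

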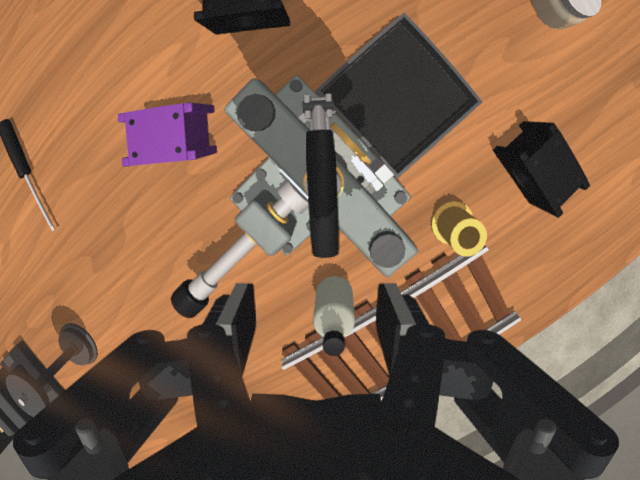

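View pics/sc10.png

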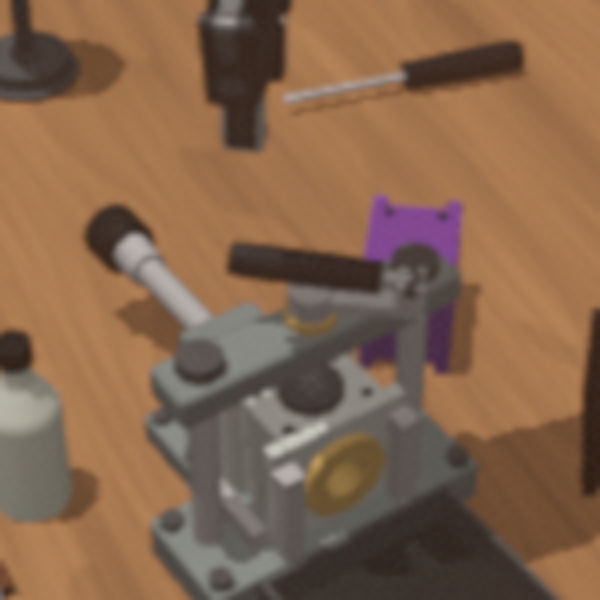

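The grip is folded flat: in the wrist view it runs from pivot (318,105) to end (323,252) over the hub. Next is the knob at about (0.5925,-0.150). I'll turn the jaws along fixture x, with the camera on the far side from the bridge.

{"name": "step_arm", "arguments": {"motion": [[[-0.04, 0.031, 0.01], -8.5], [[-0.081, 0.062, 0.02], -17], [[-0.12, 0.093, 0.03], -25.5], [[-0.162, 0.1246, 0.04], -34], [[-0.162, 0.1246, 0.04], -42.5], [[-0.162, 0.1246, 0.04], -51], [[-0.162, 0.1246, 0.04], -59.5], [[-0.162, 0.1246, 0.04], -68], [[-0.162, 0.1246, 0.04], -76.5], [[-0.162, 0.1246, 0.04], -85], [[-0.162, 0.1246, 0.04], -93.5], [[-0.162, 0.1246, 0.04], -102]], "gripper": 1}}

```text
clock: 18.65
eef_pos: [0.5902, -0.1494, 0.2879]
tcp_rot: [-0.007, 0.2, 0.979, -0.026]
ft_force: [-0.0, 0.3, 0.4]
gripper_width: 0.0851
```

{"name": "step_arm", "arguments": {"motion": [[[0, 0, 0], -8.5], [[0, 0, 0], -17], [[0, 0, 0], -25.5], [[0, 0, 0], -32], [[0, 0, 0], -32]]}}

```text
clock: 19.15
eef_pos: [0.5893, -0.1492, 0.2858]
tcp_rot: [-0.015, -0.078, 0.997, -0.023]
ft_force: [0.8, 0.2, 0.0]
gripper_width: 0.0852
```

```bash
python3 - <<'E'
from h import *
import pickle
s=bot.observe();w=bot.capture("wrist");cv2.imwrite("pics/w11.png",w);pickle.dump(s,open("s11.pkl","wb"))
print(s['clock'],s['eef_pos'],q2R(s['tcp_rot']).round(3),s['joint_pos'].round(2))
print(wproj([.5925,-.15,.088],s),wproj([.5925,-.15,.068],s))
E
```

```text
19.15 [ 0.58933358 -0.14918222  0.2858432 ] [[-0.987 -0.155 -0.027]
 [-0.154  0.987 -0.048]
 [ 0.034 -0.043 -0.998]] [-0.36  0.39  0.22  1.41 -0.05 -2.08]
[305.1209934  218.96178682] [304.96798343 214.73761957]
```

View pics/w11.png

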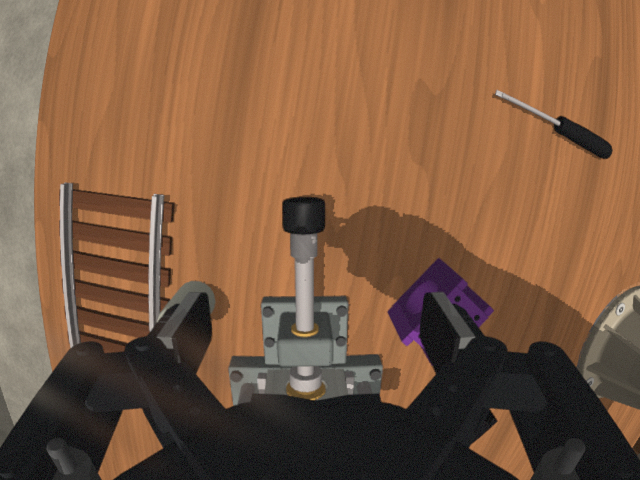

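The knob is at (304,215), within 1 pixel of the prediction for (0.5925,-0.150), and the rod lies along the tool's y axis. I'll descend on it.

```bash
python3 - <<'E'
from h import *
s=bot.observe()
print(mv([.5925,-.150,.12]),mv([.5925,-.150,.074]))
import pickle
w=cv2.imread("pics/w11.png");print(wonz(304,215,.078,s))
E
```

```text
[-0.0085  0.0059  0.1659] [-0.01    0.0079  0.2118]
[ 0.59394475 -0.15150129  0.078     ]
```

{"name": "step_arm", "arguments": {"motion": [[[-0.0085, 0.0055, 0.045], 0], [[-0.0085, 0.0055, 0.09], 0], [[-0.009, 0.0055, 0.135], 0], [[-0.009, 0.006, 0.17], 0], [[-0.0105, 0.0075, 0.2], 0], [[-0.0105, 0.0075, 0.212], 0], [[-0.0105, 0.0075, 0.212], 0], [[-0.0105, 0.0075, 0.212], 0]]}}

```text
clock: 20.0
eef_pos: [0.5936, -0.1506, 0.0748]
tcp_rot: [-0.015, -0.076, 0.997, -0.023]
ft_force: [0.1, -1.0, 1.0]
gripper_width: 0.0855
```

{"name": "step_arm", "arguments": {"motion": [[[0, 0, 0], 0], [[0, 0, 0], 0], [[0, 0, 0], 0], [[0, 0, 0], 0], [[0, 0, 0], 0], [[0, 0, 0], 0]], "gripper": 0}}

```text
clock: 20.6
eef_pos: [0.5938, -0.151, 0.0763]
tcp_rot: [-0.014, -0.076, 0.997, -0.024]
ft_force: [-1.7, -0.0, 6.4]
gripper_width: 0.038
```

{"name": "step_arm", "arguments": {"motion": [[[0, 0.008, -0.0003], 0], [[0, 0.016, -0.0007], 0], [[0, 0.024, -0.001], 0], [[0, 0.032, -0.0014], 0], [[0, 0.04, -0.0017], 0], [[0, 0.048, -0.0021], 0], [[0, 0.056, -0.0024], 0], [[0, 0.064, -0.0028], 0], [[0, 0.064, -0.0028], 0]]}}

```text
clock: 21.5
eef_pos: [0.5838, -0.0869, 0.0763]
tcp_rot: [-0.014, -0.076, 0.997, -0.024]
ft_force: [-2.0, -0.3, -0.2]
gripper_width: 0.0383
```

{"name": "step_arm", "arguments": {"motion": [[[0, 0.007, -0.0003], 0], [[0, 0.014, -0.0006], 0], [[0, 0.021, -0.0009], 0], [[0, 0.025, -0.0011], 0], [[0, 0.025, -0.0011], 0]]}}

```text
clock: 22.0
eef_pos: [0.5814, -0.0713, 0.0764]
tcp_rot: [-0.015, -0.073, 0.997, -0.033]
ft_force: [0.9, -36.0, -10.9]
gripper_width: 0.0384
```

```bash
python3 - <<'E'
from h import *
s=bot.observe()
im=bot.capture("scene");cv2.imwrite("pics/sc12.png",cv2.resize(im[200:400,220:420],None,fx=3,fy=3,interpolation=cv2.INTER_CUBIC))
print(s['clock'],s['eef_pos'],s['ft_force'],s['gripper_width'])
E
```

```text
22.0 [ 0.58140712 -0.07130424  0.07640303] [  0.92910728 -36.03412661 -10.90263691] 0.0383874805277833
```

View pics/sc12.png

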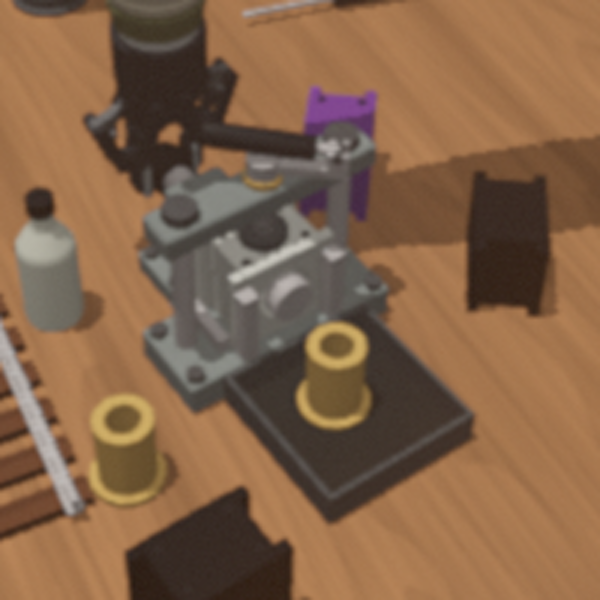

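The rod stalled at 36 N after 81 mm, against the collar. The bush stands in the tray at crop (335,375), and the rod head shows in the bore at (292,297). Now I'll draw the rod back.

```bash
python3 - <<'E'
from h import *
s=bot.observe(); p=s['eef_pos']; f=np.array([-.156,.988,0])
for d in (-.04,-.084): print(d,mv(p+f*d))
E
```

```text
-0.04 [-0.0004 -0.0399  0.0025]
-0.084 [-0.0009 -0.0838  0.0053]
```

{"name": "step_arm", "arguments": {"motion": [[[0, -0.008, 0.0005], 0], [[0, -0.016, 0.001], 0], [[-0.0002, -0.024, 0.0015], 0], [[-0.0003, -0.032, 0.002], 0], [[-0.0004, -0.04, 0.0025], 0], [[-0.0005, -0.048, 0.003], 0], [[-0.0006, -0.056, 0.0035], 0], [[-0.0007, -0.064, 0.004], 0], [[-0.0008, -0.072, 0.0045], 0], [[-0.0009, -0.08, 0.005], 0], [[-0.0009, -0.084, 0.0053], 0], [[-0.0009, -0.084, 0.0053], 0]]}}

```text
clock: 23.25
eef_pos: [0.5946, -0.1556, 0.0764]
tcp_rot: [-0.015, -0.073, 0.997, -0.034]
ft_force: [-1.7, 1.3, -2.3]
gripper_width: 0.0382
```

{"name": "step_arm", "arguments": {"motion": [[[0, -0.002, 0], 0], [[0, -0.002, 0], 0]]}}

```text
clock: 23.45
eef_pos: [0.5945, -0.1557, 0.0764]
tcp_rot: [-0.015, -0.073, 0.997, -0.032]
ft_force: [-1.1, 9.7, 1.5]
gripper_width: 0.0386
```

{"name": "step_arm", "arguments": {"motion": [[[0, 0, 0], 0], [[0, 0, 0], 0], [[0, 0, 0], 0], [[0, 0, 0], 0], [[0, 0, 0], 0], [[0.0, -0.002, -0.04], 0], [[0.0, -0.005, -0.09], 0], [[0.0, -0.008, -0.14], 0], [[0.0, -0.01, -0.19], 0], [[0.0, -0.012, -0.22], 0], [[0.0, -0.012, -0.22], 0]], "gripper": 1}}

```text
clock: 24.55
eef_pos: [0.6039, -0.1542, 0.3028]
tcp_rot: [-0.01, -0.073, 0.997, -0.034]
ft_force: [0.7, -0.4, -0.3]
gripper_width: 0.0854
```

```bash
python3 - <<'E'
from h import *
s=bot.observe()
im=bot.capture("scene");cv2.imwrite("pics/sc13.png",cv2.resize(im[200:400,220:420],None,fx=3,fy=3,interpolation=cv2.INTER_CUBIC))
im=bot.capture("top");cv2.imwrite("pics/t13.png",im)
w=bot.capture("wrist");cv2.imwrite("pics/w13.png",w)
print(s['clock'],s['eef_pos'],s['ft_force'],s['gripper_width'])
E
```

```text
24.55 [ 0.60385766 -0.15418055  0.30278123] [ 0.67975822 -0.44305212 -0.32641411] 0.08541543128252635
```

View pics/sc13.png

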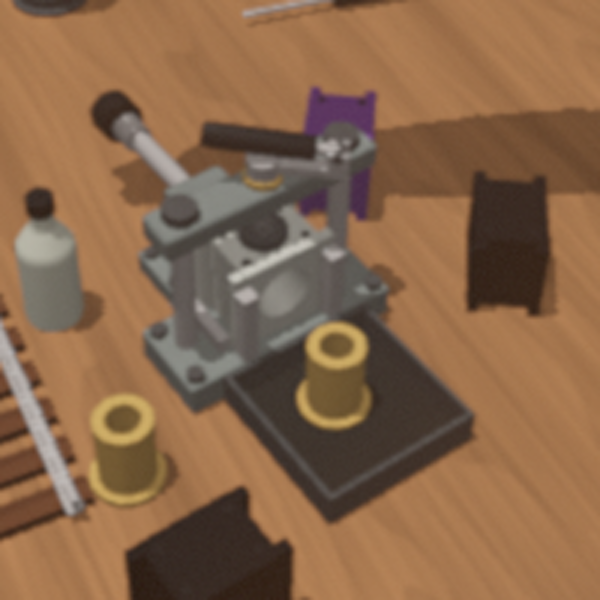

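View pics/w13.png

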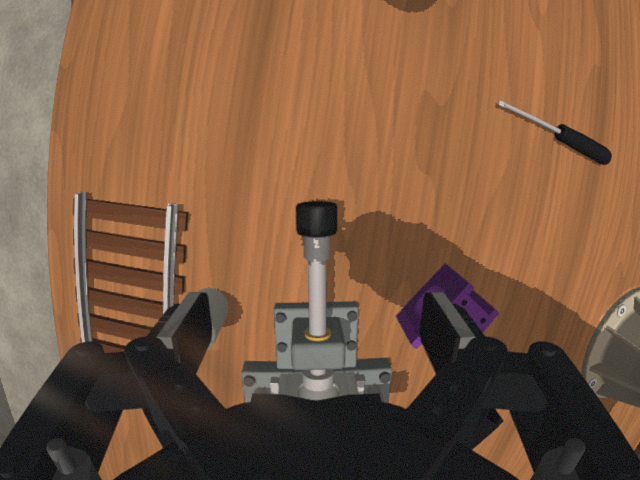

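View pics/t13.png

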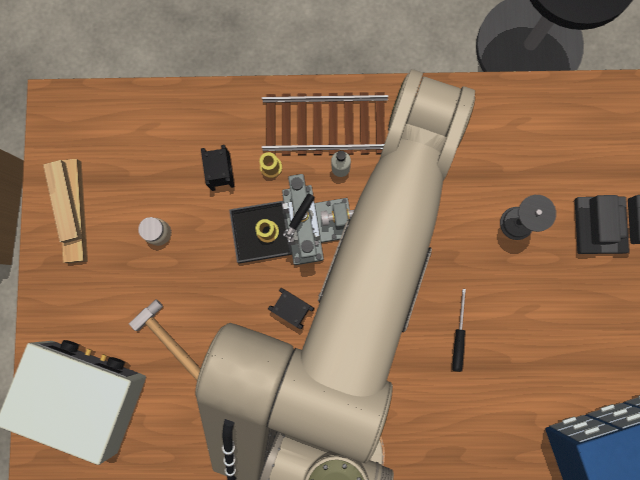

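```bash
python3 - <<'E'
from h import *
s=lambda x,y:(220+(x+.5)/3-.5,200+(y+.5)/3-.5)
print("bush top",tri(ray("top",267,228),ray("scene",*s(337,345))))
print("grip end",tri(ray("top",311,196.5),ray("scene",*s(205,132))))
bot.job_done()
E
```

```text
bush top (array([0.54201916, 0.16165439, 0.06305362]), np.float64(0.002953408862376962))
grip end (array([0.59306351, 0.0481859 , 0.20233415]), np.float64(0.0013501626892056247))
the job is handed in; nothing more can be done
```

The whole sequence was carried out and handed in at about 24.7 s on the robot's clock; no verdict was reported. I swung the grip up, wound the crank clockwise until it stalled, and folded the grip flat. Then I pushed the rod home and drew it back.

Last checks:
- **Clamp:** the crank would not turn further under about 25 N at the grip. Its arm stood at about 145°, which fits the 10.2 rad stop if zero is taken along the fixture's x axis. I could not measure the clamp foot's force on the axlebox directly; the stall is the evidence for it.
- **Grip:** the fold-down ended with the sleeve level with its pivot to about 2 mm. A two-view check then put the free end at z = 0.202 against a pivot at about 0.195, so it is within about 0.1 rad of flat.
- **Rod:** it stopped firmly at 36 N after 81 mm of push. It then came back about 85 mm to its back stop, where a further pull gave 9.7 N and no movement.
- **Bush:** it stands on its flange in the tray, at about (0.542, 0.162), with its top about 63 mm above the bench.
- **Bystanders:** everything visible sits where it was. The arm hid part of the bench in the last top view.
- **Tool tilt:** the tool picked up about 0.05 rad of tilt during the final tightening and kept it, which did no harm.

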